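# Clamp a terminal module in the test jig

### The job

Clamp the terminal module lying in the test jig: swing the sliding block's clamp lever up to free the block, slide the block up to the module and push the module into the fixed block's mouth until you feel it bear firmly on the hidden stop with the block's sprung nose pressed against it, then swing the lever back fully shut so that the module stays clamped. Push gently, a few newtons on the module, never enough to crush it, and leave the things around the jig where they are.

Things in the scene. Friction and masses are not known exactly. Their poses are not given: they have to be found in the camera images.
- jig: The test jig, fixed to the bench: aluminium base plate 12 mm thick, x -65 to +75, y -210 to +190 mm, with two steel guide strips along y (10 mm wide, tops z 22, inner faces x -37 and +37 mm) and a steel clamping strip (x 52 to 62, top z 42, y -210 to +30 mm). Origin at bench level. Along +y it carries the sliding block with its lever, the loose module and the fixed block.
- end_block: The fixed block on the jig: a grey plastic tunnel, 118 mm (x) by 80 mm (y) by 84 mm high, its origin at the centre of its underside (jig x 0, y +140, z 12 mm), axes as the jig's. Its mouth faces the jig's -y and is 82 mm wide and 70 mm high. Inside, out of sight, is a rubber stop pad whose depth differs each time: 4 to 18 mm inside the mouth.
- mouth (a point): Centre of the fixed block's mouth (jig x 0, y +100, z 38 mm); axes as the jig's, y leads into the tunnel.
- module: The terminal module to be clamped: a black plastic block with two rows of screw terminals, 66 mm (its x) by 90 mm (its y) by 50 mm high (the upper 12 mm only 40 mm wide), about 0.3 kg. Loose on the base plate (z 12 mm) between the guide strips, long side along jig y, front end 5 to 25 mm before the mouth. Origin at the centre of its underside.
- block (a joint): Travel of the sliding block along the jig's +y towards the module, in m; 0 = its centre at jig y -140 mm, range 0 to 0.13. The block is grey plastic, 70 mm long (along y), 125 mm wide (jig x -54 to +71 mm), top at z = 50 mm. Locked while the lever is within about 0.5 rad of shut; free, it slides with about 6 N of drag and stays where left.
- fin (a point): Grip fin standing on top of the sliding block, for pushing or pinching: 14 mm thick along the jig's y, 34 mm along x, from z = 50 to 96 mm. The point is at its middle, 18 mm below its top (block centre in y, jig x -26, z 78 mm). Axes as the jig's.
- nose (a point): Middle of the front face of the sliding block's sprung nose when not pressed: a rubber pad 40 mm wide (x) and 26 mm high, 60 mm ahead (+y) of the block's centre, z = 37 mm. It springs back up to 5 mm at about 5 N per mm. This point does not move with the spring.
- lever (a joint): Angle of the clamp lever in rad: 0 = fully shut (lying level over the block, pointing to the jig's -x), grows as it swings up; 1.57 = upright, 1.9 = fully open, leaning back. It stays where it is left. Near shut the cam makes it stiff (about 5 N at the bar).
- bar (a point): Middle of the lever's hand bar: a black round bar 14 mm thick and 74 mm long along the jig's y, 150 mm from the hinge. The lever is a stirrup: two 10 mm steel arms, 32 mm either side of the middle, run from bar to hinge with a 54 mm gap between them where a finger fits. Shut, the bar is at jig x -93, z 60 mm, 32 mm clear of the block. Site x axis points to the hinge, y along the bar.
- hinge (a point): Hinge axis of the lever (axis along the jig's y), on the sliding block: jig x +57, z 60 mm.
- spare_module: Bystander: a second module like the one in the jig, lying on the bench in front of the fixed block, 66 x 90 x 50 mm; origin at its underside.
- screwdriver: Bystander: a screwdriver 190 mm long, lying on the bench behind the jig; origin at its underside.
- tape: Bystander: a yellow roll of tape lying flat, 90 mm across, 20 mm high; origin at its underside.
- cup: Bystander: a yellow plastic cup, 72 mm across, 75 mm high; origin at its underside.
- bottle: Bystander: a white bottle, 60 mm across, 170 mm high; origin at its underside.
- paper_roll: Bystander: an upright roll of paper, 110 mm across, 220 mm high; origin at its underside.
- wrench: Bystander: a wrench 160 mm long lying flat; origin at its underside.

How it is judged:
By the outcome, as a careful person would: the job done as asked, in the order asked, and still so for the second after the job is handed in, with the robot touching nothing.
It also fails if it takes over 70 s, if anything falls off the work surface, if the arm or the gripper's body presses on something with over 40 N, if the wrist force passes 120 N, or if a joint passes its speed limit or range.

### The arm

A 6-joint arm with a two-finger parallel gripper is mounted at the origin on the work surface. World frame = base frame: x ahead of the robot, y to its left, z up, the work surface at z = 0. Lengths are in mm, angles in degrees, forces in N, time in s.
With the tool pointing down it reaches from about 275 to 750 mm from the base axis. Payload 10.2 kg.
Tool frame: the origin (TCP) lies at the very end of the fingers, on their centre line; the grasp point (between the pads) lies 19 mm behind it (ctrl.grip_depth is the distance from the TCP to the grasp point, in mm); z points along the fingers, y is the line along which they close (so a half turn about z gives the same grasp; the last joint's range is limited). The gripper opens to 88 mm and grips with 3 to 60 N. Pads are 18 mm wide; open, the fingers measure 123 mm over their backs; the gripper's body (75 mm by 187 mm) begins 45 mm behind the grasp point.
Start: joints at [55.726, 17.928, 85.812, -0, 76.261, -12.8], TCP at [192.208, 488.556, 238.72] pointing down, gripper open.
Joint ranges: [-168.41, 168.41], [-55.51, 124.54], [10.69, 146.95], [-70.63, 250.63], [1, 178], [-165.06, 165.06]. Speed limits (degrees/s): [136.94, 136.94, 172.46, 180, 180, 180].

### API

Orientations are given as a 3x3 rotation matrix whose columns are the frame's x, y, z axes.
In Python, from cell import ctrl gives the robot as it stands. The module is installed in compiled form; this text tells all that it offers.
- The arm moves only by the tool arm_command, never from a script. Its argument "motion" is a list that holds one entry, the list of rows, each a list of 7 numbers: the shift along the tool's x, y, z in mm, then the turn, a rotation vector about the tool's x, y, z in degrees, then the gripper command: -1 is fully open, 1 is shut, values between are in proportion. In form: [[[tx, ty, tz, ax, ay, az, fingers], ...]]. A call has 1 to 10 rows; each row is the pose to reach, as a shift and turn from the pose commanded when the call began, along the tool's axes at that moment; what a row does not reach only later rows make up. A row lasts 1/8 s, in which the tool goes at most 62.5 mm and 10.7 degrees, less where a joint would pass 70% of its speed; a pose out of reach is approached as far as the arm can. A call with a gripper value outside its range is refused whole. The fingers move at their own pace and stop on an object; "newtons" is the grip in N (left out, the last holds). Time passes only in rows, so rows that repeat a pose let the fingers close. It gives the time, the measured TCP pose, the force, the opening and the grip force at its end, in the units of the state.
- ctrl.state(): the state, without advancing time (a new reading comes with each control period).
- ctrl.grab_frame(name): name is "scene" or "top" or "wrist"; returns a dict with "img" (384x512x3 uint8, red, green, blue), "fx", "fy", "cx", "cy" (pixels), "k1" (the pictures are not rectified: a ray, as slopes to the right and down, at radius r is drawn at 1 + k1 r^2 times it, then the intrinsics apply), "xyz" and "attitude" of the camera in the world; the wrist camera has in their place "mount" (4x4, takes a point from camera to tool coordinates, whose origin is the TCP and whose axes are the flange's). Camera axes: x right, y up, looking along -z (the intrinsics and any distortion apply to the point x, -y, -z); pixel columns grow to the right and rows downward; lengths in mm; the calibration is good to about 2 mm. A picture is of the moment at which its call begins: read the wrist's pose just before it. There is no depth.
- ctrl.job_done(): hands the job in; it is judged then, once.
The state is a dict: "time_s": time; "joint_pos": joint angles; "dq": joint speeds; "joint_efforts": joint torques, N m; "tcp_pos": TCP position; "ee_rot": TCP orientation; "force": force on the tool from outside, world axes, zero at the start; "wrist_torque": the same for the moment, N m; "grip_width": opening from 0.0 (shut) to 1.0 (fully open); "gripper_force": force on a finger pad.
Only numpy, scipy, OpenCV 4.12 (cv2) and the standard library are available. Lean on these libraries where they do the work, as an engineer would, in place of code of your own. Each camera call takes 0.05 s, during which the arm holds its last target. There are 200 camera calls.

## Working session

There is one attempt and no reset: what is moved stays moved. The work goes in short steps, Python scripts to look and compute and a tool call to move; the robot and the scene stay as the last step left them, time stands still between calls to the robot, and variables do not carry over. Pictures are saved under pics/ and viewed, at most 10 in all, crops included, and the job is handed in when it is done.

Besides the shell and the picture viewer there is one more tool, called after "Call:" in YAML: its name, and indented under it one key for each argument. arm_command: Moves the arm, as the interface text tells. Its arguments: {"type":"object","properties":{"motion":{"type":"array"},"newtons":{"type":"number"}},"required":["motion"]}

```bash
mkdir -p pics
python3 - <<'E'
from cell import ctrl
import cv2,numpy as np
s=ctrl.state();print({k:np.round(v,3).tolist() for k,v in s.items()})
for n in("top","scene"):
    f=ctrl.grab_frame(n);cv2.imwrite(f"pics/{n}0.png",cv2.resize(f["img"][:,:,::-1],(800,600),interpolation=cv2.INTER_CUBIC))
    print(n,{k:np.round(v,4).tolist() for k,v in f.items() if k!="img"})
    np.save(f"pics/{n}.npy",f["img"])
E
```

```text
{'time_s': 0.0, 'joint_pos': [55.725, 17.958, 85.855, -0.002, 76.262, -12.798], 'dq': [-0.037, -0.035, -0.033, 0.036, 0.08, -0.057], 'joint_efforts': [-0.001, -40.222, -25.227, 0.069, 0.035, -0.0], 'tcp_pos': [192.068, 488.325, 238.169], 'ee_rot': [[-0.931, 0.366, -0.001], [0.366, 0.931, -0.001], [0.0, -0.001, -1.0]], 'force': [0.346, 0.013, 0.047], 'wrist_torque': [0.032, -0.033, 0.038], 'gripper_force': 0.0, 'grip_width': 1.001}
top {'fx': 459.4628, 'fy': 459.4628, 'cx': 253.2859, 'cy': 193.1162, 'k1': -0.1755, 'xyz': [319.8643, 12.8341, 1389.8872], 'attitude': [[0.0265, 0.9856, -0.1671], [-0.9996, 0.0258, -0.0064], [-0.002, 0.1672, 0.9859]]}
scene {'fx': 396.4432, 'fy': 396.4432, 'cx': 243.6954, 'cy': 193.646, 'k1': -0.1389, 'xyz': [1258.8328, -606.3692, 976.4076], 'attitude': [[0.6535, -0.5043, 0.5644], [0.7568, 0.4489, -0.4752], [-0.0137, 0.7377, 0.675]]}
```

View pics/top0.png

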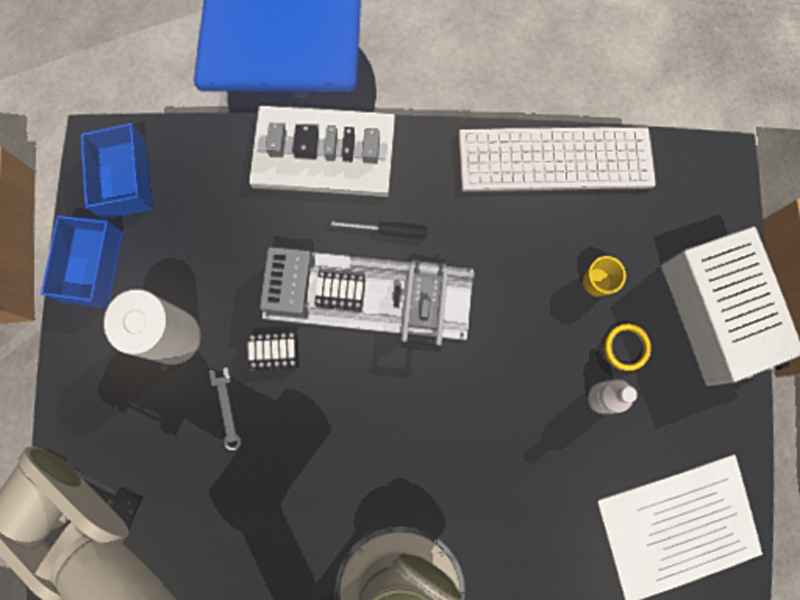

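View pics/scene0.png

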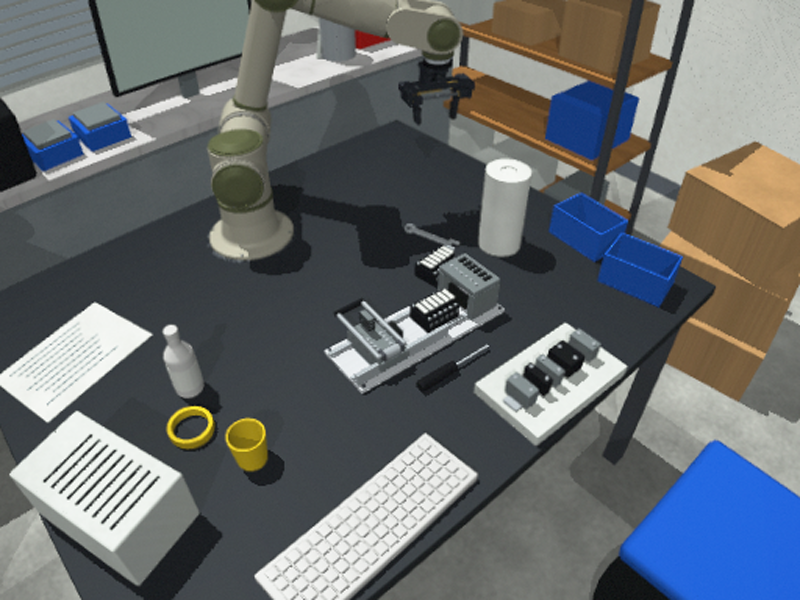

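The top view shows the jig spanning (262,315)–(475,265), with its +y to the left (world +y), the lever bar towards the robot, the spare module at (272,350) and the screwdriver at (380,228). I'll enlarge the jig.

Run:
```python
import cv2,numpy as np
a=np.load("pics/top.npy")[148:238,158:313,::-1]
b=np.load("pics/scene.npy")[155:260,200:330,::-1]
cv2.imwrite("pics/topc.png",cv2.resize(a,None,fx=5,fy=5,interpolation=cv2.INTER_CUBIC))
cv2.imwrite("pics/scc.png",cv2.resize(b,None,fx=5,fy=5,interpolation=cv2.INTER_CUBIC))
```

```text
(no output)
```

View pics/topc.png

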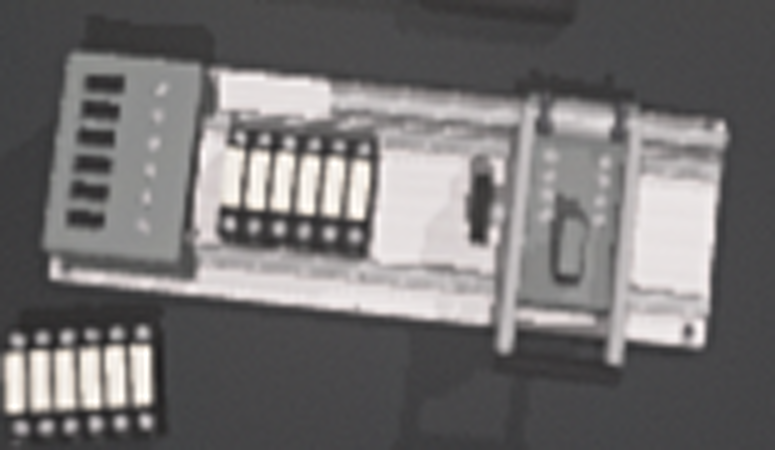

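View pics/scc.png

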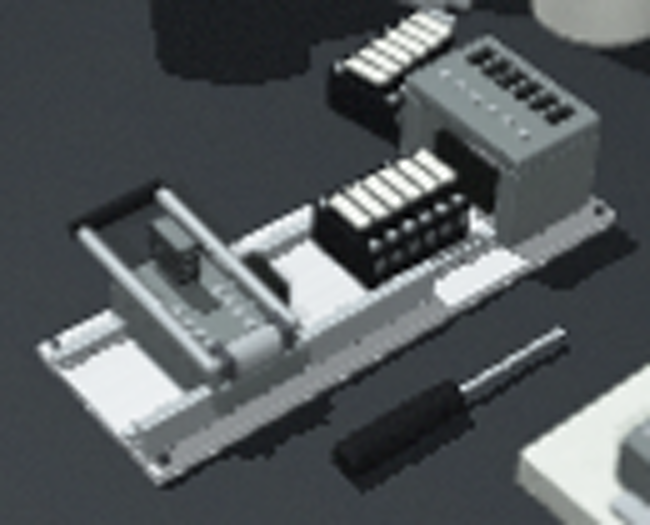

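The crops show the plate corners, the tunnel's top corners, the arm ends, the fin and the module clearly. The lever is shut and the module is about 10–15 mm short of the mouth. I'll fit the jig pose to these points.

```bash
cat > h.py <<'E'
import numpy as np
C={"top":dict(f=459.4628,c=(253.2859,193.1162),k=-.1755,p=[319.8643,12.8341,1389.8872],R=[[0.0265,0.9856,-0.1671],[-0.9996,0.0258,-0.0064],[-0.002,0.1672,0.9859]]),
"scene":dict(f=396.4432,c=(243.6954,193.646),k=-.1389,p=[1258.8328,-606.3692,976.4076],R=[[0.6535,-0.5043,0.5644],[0.7568,0.4489,-0.4752],[-0.0137,0.7377,0.675]])}
def proj(n,P):
    c=C[n];q=np.array(c["R"]).T@(np.array(P)-c["p"]);s=np.array([q[0],-q[1]])/-q[2]
    return c["f"]*s*(1+c["k"]*s@s)+c["c"]
def jig(p,P):
    c,s=np.cos(p[2]),np.sin(p[2]);return np.array([p[0]+c*P[0]-s*P[1],p[1]+s*P[0]+c*P[1],P[2]])
E
cat > fit.py <<'E'
from h import *
from scipy.optimize import least_squares
off={"top":(158,148),"scene":(200,155)}
# name,u,v,P, kind 0 jig 1 block 2 module
D=[("top",728,122,(75,-210,12),0),("top",706,348,(-65,-210,12),0),("top",50,282,(-65,190,12),0),
("top",213,65,(59,100,96),0),("top",72,52,(59,180,96),0),("top",43,250,(-59,180,96),0),("top",193,268,(-59,100,96),0),
("scene",160,480,(75,-210,12),0),("scene",40,350,(-65,-210,12),0),("scene",612,212,(75,190,12),0),
("scene",517,163,(59,100,96),0),("scene",600,118,(59,180,96),0),("scene",485,38,(-59,180,96),0),
("scene",75,230,(-93,-37,60),1),("scene",160,187,(-93,37,60),1),("top",504,352,(-93,32,60),1),("top",615,362,(-93,-32,60),1),("top",570,250,(-26,0,96),1),
("scene",172,228,(-26,0,96),1),
("top",375,250,(-33,-45,38),2),("top",218,240,(-33,45,38),2),("scene",375,280,(33,-45,13),2),("scene",318,205,(-33,-45,38),2)]
def res(p):
    r=[]
    for n,u,v,P,k in D:
        P=np.array(P,float); 
        if k==1:P[1]+=-140+p[3]
        if k==2:P[1]+=p[4];P[2]+=12
        r.append(proj(n,jig(p,P))-((u+.5)/5-.5+off[n][0],(v+.5)/5-.5+off[n][1]))
    return np.array(r).ravel()
s=least_squares(res,[560,0,0,0,40],x_scale=[1,1,.01,1,1],loss="soft_l1")
p=s.x;print("jig",p[:2],np.degrees(p[2]),"block",p[3],"module y",p[4])
print(res(p).reshape(-1,2).round(1).tolist())
for n,P in dict(bar=(-93,p[3]-140,60),hinge=(57,p[3]-140,60),fin=(-26,p[3]-140,78),mouth=(0,100,38)).items():print(n,jig(p,P).round(1))
E
python3 fit.py
```

```text
jig [564.6621951   85.71730172] -4.106711859443667 block 20.362465138348263 module y 43.50502106089089
[[-0.2, -0.4], [0.5, -0.5], [0.7, -0.2], [-1.2, 0.0], [-0.1, 0.1], [0.4, 0.3], [-2.1, -0.6], [-0.8, -0.3], [-1.0, -0.3], [0.2, 0.2], [-0.3, 0.2], [0.1, -0.2], [-0.0, -0.9], [-0.3, 2.0], [0.7, 1.5], [-0.2, 2.2], [-0.5, 2.4], [0.2, -0.9], [0.6, 0.9], [-1.5, 0.1], [-0.2, -0.9], [-0.9, 0.6], [-1.5, -0.3]]
bar [463.3 -27.   60. ]
hinge [612.9 -37.7  60. ]
fin [530.2 -31.8  78. ]
mouth [571.8 185.5  38. ]
```

Call:
arm_command:
  motion:
    - [[-44,-38,0,0,0,7.3,-1],[-88,-76,0,0,0,14.5,-1],[-132,-114,0,0,0,21.8,-1],[-176,-152,0,0,0,29,-1],[-220,-190,0,0,0,36.3,-1],[-264,-228,0,0,0,43.6,-1],[-309,-266,0,0,0,50.8,-1],[-353,-304,0,0,0,58.1,-1],[-397,-342,0,0,0,65.3,-1],[-441,-380,0,0,0,72.6,-1]]

```text
time_s: 1.35
tcp_pos: [464.0, -28.4, 238.6]
ee_rot: [[0.076, 0.997, -0.0], [0.997, -0.076, 0.0], [0.0, -0.0, -1.0]]
force: [0.7, 0.4, 0.2]
grip_width: 0.998
gripper_force: 0.0
```

Run:
```python
from cell import ctrl
import cv2,numpy as np
s=ctrl.state();f=ctrl.grab_frame("wrist")
print(s["tcp_pos"],np.round(s["ee_rot"],3).tolist(),np.round(s["joint_pos"],1),s["dq"])
cv2.imwrite("pics/w1.png",cv2.resize(f["img"][:,:,::-1],(800,600),interpolation=cv2.INTER_CUBIC))
np.save("pics/w1.npy",f["img"])
print({k:np.round(v,4).tolist() for k,v in f.items() if k!="img"})
```

```text
[463.97903467 -28.42666969 238.59431386] [[0.076, 0.997, -0.0], [0.997, -0.076, 0.0], [0.0, -0.0, -1.0]] [-18.   10.3  95.6   0.   74.1 -13.7] [-44.36782224  28.43415082 -33.52052332   0.05156353   4.92379658
  13.63876429]
{'fx': 275.3679, 'fy': 275.3679, 'cx': 256.6312, 'cy': 195.3201, 'k1': -0.0115, 'mount': [[0.0008, 0.9623, 0.2718, 69.9382], [1.0, -0.0012, 0.0012, 0.7877], [0.0014, 0.2718, -0.9623, -146.5889], [0.0, 0.0, 0.0, 1.0]]}
```

View pics/w1.png

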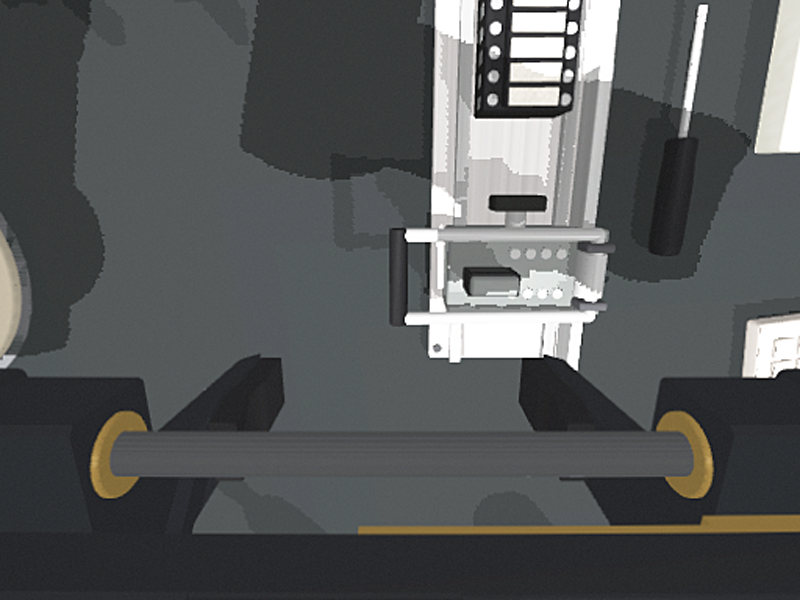

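The wrist view shows the bar at (398,277), the fin at (491,282), and the module end at (525,115). The arm was still settling, so I'll let it settle and then measure again with a crop.

Call:
arm_command:
  motion:
    - [[0,0,0,0,0,0,-1],[0,0,0,0,0,0,-1],[0,0,0,0,0,0,-1]]

```text
time_s: 1.78
tcp_pos: [463.2, -25.5, 238.9]
ee_rot: [[0.069, 0.998, 0.0], [0.998, -0.069, 0.0], [0.0, 0.0, -1.0]]
force: [0.3, -0.1, 1.3]
grip_width: 1.003
gripper_force: 0.0
```

Run:
```python
from cell import ctrl
import cv2,numpy as np
s=ctrl.state();f=ctrl.grab_frame("wrist")
print(s["tcp_pos"],np.round(s["ee_rot"],4).tolist(),s["dq"])
np.savez("pics/w2.npz",p=s["tcp_pos"],R=s["ee_rot"],**f)
cv2.imwrite("pics/w2.png",cv2.resize(f["img"][:230,230:410,::-1],None,fx=2.6,fy=2.6,interpolation=cv2.INTER_CUBIC))
```

```text
[463.17377715 -25.49049014 238.88582183] [[0.0691, 0.9976, 0.0002], [0.9976, -0.0691, 0.0], [0.0, 0.0002, -1.0]] [-0.12044999  0.10224678 -0.20551735 -0.12014526 -0.04051375  0.07521204]
```

View pics/w2.png

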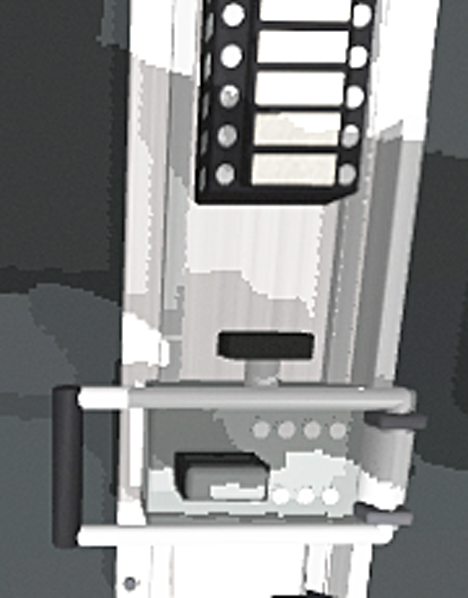

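Run:
```python
import numpy as np
w=np.load("pics/w2.npz");M=w["mount"];R=w["R"];p=w["p"]
th=np.radians(-4.107);J=np.array([[np.cos(th),-np.sin(th)],[np.sin(th),np.cos(th)]])
def at(u,v,z):
    px=np.array([230+(u+.5)/2.6-.5,(v+.5)/2.6-.5]);d=(px-(w["cx"],w["cy"]))/w["fx"];s=d.copy()
    for _ in range(9): s=d/(1+w["k1"]*s@s)
    r=R@(M[:3,:3]@np.array([s[0],-s[1],-1]));o=R@M[:3,3]+p
    P=o+r*(z-o[2])/r[2];j=J.T@(P[:2]-(564.66,85.72));print(P.round(1),"jig",j.round(1))
for n,a in dict(bar=(66,466,60),barT=(66,386,60),barB=(66,547,60),fintop=(226,484,96),finL=(185,484,96),nosetopfront=(265,333,50),modL=(195,203,40),modR=(330,203,40),corner=(118,590,12)).items():print(n,end=" ");at(*a)
```

```text
bar [461.6 -26.8  60. ] jig [ -94.7 -119.6]
barT [464.2  10.   60. ] jig [-94.8 -82.8]
barB [458.9 -66.4  60. ] jig [ -94.6 -159.3]
fintop [528.3 -31.1  96. ] jig [ -27.9 -119.1]
finL [511.3 -29.9  96. ] jig [ -45.  -119.2]
nosetopfront [556.2  26.7  50. ] jig [ -4.2 -59.5]
modL [527.3  85.2  40. ] jig [-37.2  -3.2]
modR [587.8  81.2  40. ] jig [23.4 -2.9]
corner [ 484.7 -110.1   12. ] jig [ -65.8 -201. ]
```

Call:
arm_command:
  motion:
    - [[-1.5,-1,30,0,0,0,0.4],[-1.5,-1,60,0,0,0,0.4],[-1.5,-1,90,0,0,0,0.4],[-1.5,-1,120,0,0,0,0.4],[-1.5,-1,130,0,0,0,0.4],[-1.5,-1,130,0,0,0,0.4]]
  newtons: 15

```text
time_s: 2.58
tcp_pos: [462.4, -27.7, 109.0]
ee_rot: [[0.07, 0.998, -0.0], [0.998, -0.07, 0.0], [0.0, -0.0, -1.0]]
force: [0.5, -0.1, 0.4]
grip_width: 0.345
gripper_force: 0.0
```

Call:
arm_command:
  motion:
    - [[0,-0.5,16,0,0,0,0.4],[0,-0.5,32,0,0,0,0.4],[0,-0.5,48,0,0,0,0.4],[0,-0.5,60,0,0,0,0.4],[0,-0.5,65,0,0,0,0.4],[0,-0.5,65,0,0,0,0.4]]

```text
time_s: 3.32
tcp_pos: [462.1, -27.9, 44.0]
ee_rot: [[0.071, 0.997, 0.0], [0.997, -0.071, -0.0], [-0.0, 0.0, -1.0]]
force: [0.0, -1.0, 0.6]
grip_width: 0.299
gripper_force: 0.0
```

Call:
arm_command:
  motion:
    - [[0,0,0,0,0,0,1],[0,0,0,0,0,0,1],[0,0,0,0,0,0,1],[0,0,0,0,0,0,1]]
  newtons: 15

```text
time_s: 3.82
tcp_pos: [461.6, -27.9, 43.7]
ee_rot: [[0.071, 0.997, -0.001], [0.997, -0.071, 0.0], [0.0, -0.001, -1.0]]
force: [-2.7, -0.9, 0.3]
grip_width: 0.134
gripper_force: 14.7
```

Call:
arm_command:
  motion:
    - [[0,0.2,-7.9,0,0,0,1],[0,0.8,-15.7,0,0,0,1],[0,1.8,-23.5,0,0,0,1],[0,3.3,-31.2,0,0,0,1],[0,5.1,-38.8,0,0,0,1],[0,7.3,-46.4,0,0,0,1],[0,10,-53.8,0,0,0,1],[0,13,-61,0,0,0,1],[0,16.3,-68.1,0,0,0,1],[0,20.1,-75,0,0,0,1]]

```text
time_s: 5.08
tcp_pos: [486.5, -29.9, 119.8]
ee_rot: [[0.072, 0.997, 0.012], [0.997, -0.072, -0.002], [-0.001, 0.012, -1.0]]
force: [31.1, 0.4, -24.6]
grip_width: 0.156
gripper_force: 16.4
```

Call:
arm_command:
  motion:
    - [[0,3,0,0,0,0,1],[0,6,1,0,0,0,1],[0,6,1,0,0,0,1],[0,6,1,0,0,0,1]]
  newtons: 10

```text
time_s: 5.58
tcp_pos: [487.5, -29.8, 118.2]
ee_rot: [[0.071, 0.997, -0.001], [0.997, -0.071, -0.0], [-0.0, -0.001, -1.0]]
force: [-5.1, -1.3, 4.1]
grip_width: 0.121
gripper_force: 9.6
```

Run:
```python
from cell import ctrl
import cv2,numpy as np
f=ctrl.grab_frame("scene")
cv2.imwrite("pics/s3.png",cv2.resize(f["img"][120:270,180:360,::-1],None,fx=4,fy=4,interpolation=cv2.INTER_CUBIC))
```

```text
(no output)
```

View pics/s3.png

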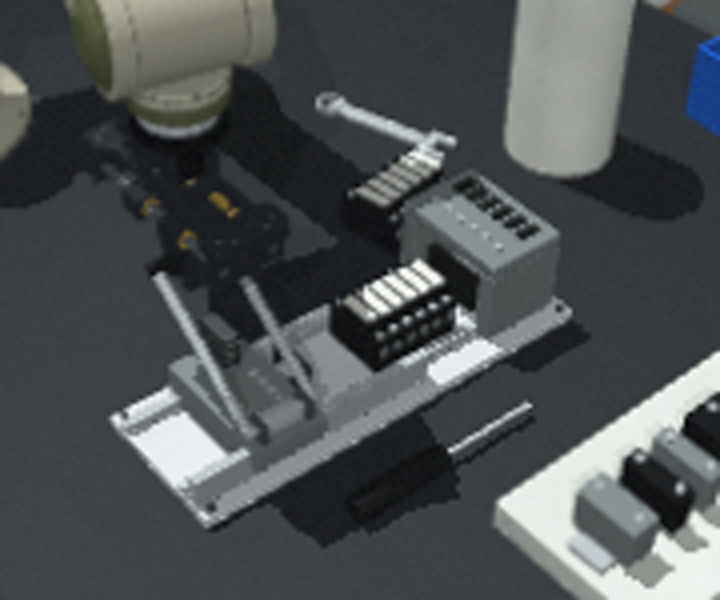

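The picture shows the lever raised about 33° in the grip at (215,270), with the module, spare and screwdriver undisturbed.

Call:
arm_command:
  motion:
    - [[0,4,-7,0,0,0,1],[0,9,-13.5,0,0,0,1],[0,14.2,-19.5,0,0,0,1],[0,19.6,-25,0,0,0,1],[0,25.5,-30.3,0,0,0,1],[0,31.5,-35.3,0,0,0,1],[0,38,-40,0,0,0,1],[0,44.3,-44.3,0,0,0,1],[0,51,-48.3,0,0,0,1],[0,58,-52,0,0,0,1]]

```text
time_s: 6.88
tcp_pos: [546.0, -33.9, 169.9]
ee_rot: [[0.071, 0.997, -0.001], [0.997, -0.071, 0.0], [-0.0, -0.001, -1.0]]
force: [1.0, -3.0, -7.4]
grip_width: 0.125
gripper_force: 10.4
```

Call:
arm_command:
  motion:
    - [[0,7,-2.3,0,0,0,1],[0,14.5,-5.2,0,0,0,1],[0,29.5,-9.7,0,0,0,1],[0,44.9,-12.7,0,0,0,1],[0,60.6,-14.1,0,0,0,1],[0,76.3,-13.8,0,0,0,1],[0,91.8,-11.9,0,0,0,1],[0,97,-10.9,0,0,0,1],[0,97,-10.9,0,0,0,1]]

```text
time_s: 8.0
tcp_pos: [642.7, -40.7, 180.5]
ee_rot: [[0.071, 0.997, 0.0], [0.997, -0.071, 0.0], [0.0, 0.0, -1.0]]
force: [-1.1, -1.2, -3.4]
grip_width: 0.123
gripper_force: 10.2
```

Call:
arm_command:
  motion:
    - [[0,0,0,0,0,0,0.4],[0,0,0,0,0,0,0.4],[0,0,0,0,0,0,0.4],[0,0,-15,0,0,0,0.4],[0,0,-40,0,0,0,0.4],[0,0,-62,0,0,0,0.4],[0,0,-62,0,0,0,0.4]]

```text
time_s: 8.88
tcp_pos: [643.2, -40.9, 245.1]
ee_rot: [[0.071, 0.997, 0.004], [0.997, -0.071, -0.001], [-0.001, 0.004, -1.0]]
force: [-0.8, -0.7, 0.2]
grip_width: 0.302
gripper_force: 0.0
```

Call:
arm_command:
  motion:
    - [[0,-10,0,0,0,-9,0.2],[0,-25,0,0,0,-18,0.2],[0,-40,0,0,0,-27,0.2],[0,-55,0,0,0,-36,0.2],[0,-70,0,0,0,-45,0.2],[0,-85,0,0,0,-54,0.2],[0,-100,0,0,0,-63,0.2],[1,-110,0,0,0,-72,0.2],[1,-114,0,0,0,-81,0.2],[1,-114,0,0,0,-90,0.2]]

```text
time_s: 10.12
tcp_pos: [528.4, -31.5, 242.1]
ee_rot: [[-0.998, 0.066, -0.001], [0.066, 0.998, 0.0], [0.001, 0.0, -1.0]]
force: [-0.4, -0.0, -0.2]
grip_width: 0.402
gripper_force: 0.0
```

Call:
arm_command:
  motion:
    - [[0,0,20,0,0,0,0.2],[0,0,50,0,0,0,0.2],[0,0,80,0,0,0,0.2],[0,0,110,0,0,0,0.2],[0,0,125,0,0,0,0.2],[0,0,125,0,0,0,0.2]]

```text
time_s: 10.88
tcp_pos: [528.5, -31.6, 117.0]
ee_rot: [[-0.997, 0.071, -0.002], [0.071, 0.997, 0.0], [0.002, 0.0, -1.0]]
force: [-0.4, 0.3, -0.4]
grip_width: 0.402
gripper_force: 0.0
```

Run:
```python
from cell import ctrl
import cv2,numpy as np
s=ctrl.state();print(np.round(s["joint_pos"],1))
f=ctrl.grab_frame("scene")
cv2.imwrite("pics/s4.png",cv2.resize(f["img"][100:270,180:360,::-1],None,fx=3.5,fy=3.5,interpolation=cv2.INTER_CUBIC))
```

```text
[ -16.1   25.9   93.9    0.    60.3 -102. ]
```

View pics/s4.png

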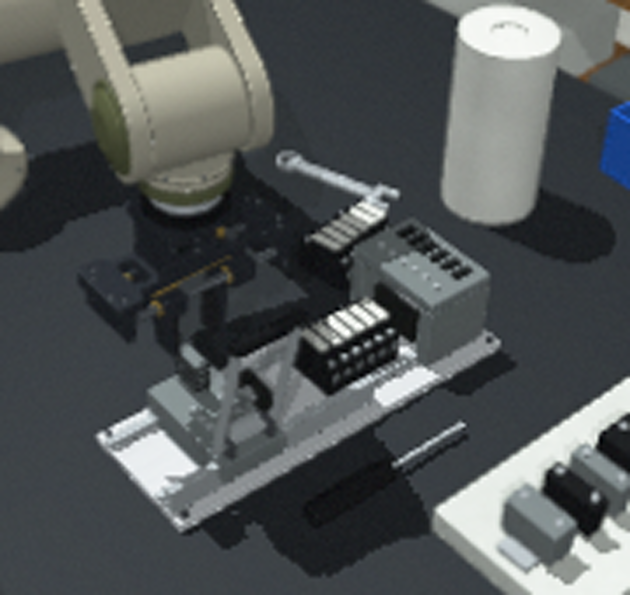

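The picture shows the lever upright and leaning back at (250,400), with the gripper over the fin at (195,365).

Call:
arm_command:
  motion:
    - [[0,0,12,0,0,0,0.2],[0,0,24,0,0,0,0.2],[0,0,36,0,0,0,0.2],[0,0,48,0,0,0,0.2],[0,0,55,0,0,0,0.2],[0,0,55,0,0,0,0.2]]

```text
time_s: 11.68
tcp_pos: [528.7, -31.6, 62.1]
ee_rot: [[-0.997, 0.071, -0.001], [0.071, 0.997, 0.0], [0.001, 0.0, -1.0]]
force: [-0.6, -1.2, 0.5]
grip_width: 0.395
gripper_force: 0.0
```

Call:
arm_command:
  motion:
    - [[0,0,0,0,0,0,1],[0,0,0,0,0,0,1],[0,0,0,0,0,0,1],[0,0,0,0,0,0,1],[0,0,0,0,0,0,1]]
  newtons: 20

```text
time_s: 12.3
tcp_pos: [529.1, -31.6, 62.9]
ee_rot: [[-0.997, 0.071, 0.001], [0.071, 0.997, -0.0], [-0.001, 0.0, -1.0]]
force: [-0.1, 1.1, 4.3]
grip_width: 0.156
gripper_force: 20.0
```

Call:
arm_command:
  motion:
    - [[0,2,0,0,0,0,1],[0,7,0,0,0,0,1],[0,12,0,0,0,0,1],[0,18,0,0,0,0,1],[0,24,0,0,0,0,1],[0,30,0,0,0,0,1],[0,36,0,0,0,0,1],[0,42,0,0,0,0,1],[0,47,0,0,0,0,1],[0,50,0,0,0,0,1]]

```text
time_s: 13.55
tcp_pos: [532.8, 17.4, 62.9]
ee_rot: [[-0.997, 0.071, 0.001], [0.071, 0.997, -0.002], [-0.001, -0.002, -1.0]]
force: [0.7, -5.4, 3.4]
grip_width: 0.157
gripper_force: 20.0
```

Call:
arm_command:
  motion:
    - [[0,1,0,0,0,0,1],[0,3,0,0,0,0,1],[0,5,0,0,0,0,1],[0,7,0,0,0,0,1],[0,9,0,0,0,0,1],[0,11,0,0,0,0,1],[0,13,0,0,0,0,1],[0,15,0,0,0,0,1],[0,16,0,0,0,0,1]]

```text
time_s: 14.68
tcp_pos: [534.0, 33.0, 62.9]
ee_rot: [[-0.997, 0.071, 0.001], [0.071, 0.997, -0.002], [-0.001, -0.002, -1.0]]
force: [-0.7, -7.6, 4.3]
grip_width: 0.154
gripper_force: 20.0
```

Call:
arm_command:
  motion:
    - [[0,1,0,0,0,0,1],[0,2,0,0,0,0,1],[0,3,0,0,0,0,1],[0,4,0,0,0,0,1]]

```text
time_s: 15.18
tcp_pos: [534.3, 36.9, 63.0]
ee_rot: [[-0.997, 0.071, 0.001], [0.071, 0.997, -0.002], [-0.001, -0.002, -1.0]]
force: [-0.2, -8.5, 3.5]
grip_width: 0.151
gripper_force: 20.0
```

Call:
arm_command:
  motion:
    - [[0,0.5,0,0,0,0,1],[0,1,0,0,0,0,1],[0,1.5,0,0,0,0,1],[0,2,0,0,0,0,1]]

```text
time_s: 15.68
tcp_pos: [534.5, 38.9, 62.9]
ee_rot: [[-0.997, 0.071, 0.001], [0.071, 0.997, -0.002], [-0.001, -0.002, -1.0]]
force: [0.9, -8.6, 4.0]
grip_width: 0.156
gripper_force: 20.0
```

Call:
arm_command:
  motion:
    - [[0,0.5,0,0,0,0,1],[0,1,0,0,0,0,1],[0,1.5,0,0,0,0,1],[0,1.5,0,0,0,0,1]]

```text
time_s: 16.18
tcp_pos: [534.6, 40.4, 62.9]
ee_rot: [[-0.997, 0.071, 0.001], [0.071, 0.997, -0.002], [-0.001, -0.002, -1.0]]
force: [0.8, -7.5, 3.5]
grip_width: 0.155
gripper_force: 20.0
```

Call:
arm_command:
  motion:
    - [[0,0.5,0,0,0,0,1],[0,1,0,0,0,0,1],[0,1.5,0,0,0,0,1],[0,1.5,0,0,0,0,1]]

```text
time_s: 16.68
tcp_pos: [534.7, 41.9, 62.9]
ee_rot: [[-0.997, 0.071, 0.001], [0.071, 0.997, -0.002], [-0.001, -0.002, -1.0]]
force: [-0.7, -8.7, 3.4]
grip_width: 0.157
gripper_force: 20.0
```

Call:
arm_command:
  motion:
    - [[0,0.5,0,0,0,0,1],[0,1,0,0,0,0,1],[0,1.5,0,0,0,0,1],[0,1.5,0,0,0,0,1]]

```text
time_s: 17.18
tcp_pos: [534.8, 43.4, 62.9]
ee_rot: [[-0.997, 0.071, 0.001], [0.071, 0.997, -0.002], [-0.001, -0.002, -1.0]]
force: [0.4, -8.0, 3.6]
grip_width: 0.156
gripper_force: 20.0
```

Call:
arm_command:
  motion:
    - [[0,0.5,0,0,0,0,1],[0,1,0,0,0,0,1],[0,1.5,0,0,0,0,1],[0,1.5,0,0,0,0,1]]

```text
time_s: 17.68
tcp_pos: [534.9, 44.9, 63.0]
ee_rot: [[-0.997, 0.071, 0.001], [0.071, 0.997, -0.002], [-0.001, -0.002, -1.0]]
force: [-0.6, -8.3, 3.0]
grip_width: 0.155
gripper_force: 20.0
```

Call:
arm_command:
  motion:
    - [[0,0.5,0,0,0,0,1],[0,1,0,0,0,0,1],[0,1.5,0,0,0,0,1],[0,1.5,0,0,0,0,1]]

```text
time_s: 18.18
tcp_pos: [535.1, 46.4, 63.0]
ee_rot: [[-0.997, 0.071, 0.001], [0.071, 0.997, -0.002], [-0.001, -0.002, -1.0]]
force: [-0.4, -8.3, 4.0]
grip_width: 0.157
gripper_force: 20.0
```

Call:
arm_command:
  motion:
    - [[0,0.5,0,0,0,0,1],[0,1,0,0,0,0,1],[0,1.5,0,0,0,0,1],[0,1.5,0,0,0,0,1]]

```text
time_s: 18.68
tcp_pos: [535.1, 47.6, 62.9]
ee_rot: [[-0.997, 0.071, 0.001], [0.071, 0.997, -0.003], [-0.001, -0.002, -1.0]]
force: [0.5, -8.4, 3.0]
grip_width: 0.157
gripper_force: 20.0
```

Call:
arm_command:
  motion:
    - [[0,0.5,0,0,0,0,1],[0,1,0,0,0,0,1],[0,1.5,0,0,0,0,1],[0,1.5,0,0,0,0,1]]

```text
time_s: 19.18
tcp_pos: [535.2, 48.5, 63.0]
ee_rot: [[-0.997, 0.071, 0.001], [0.071, 0.997, -0.004], [-0.001, -0.004, -1.0]]
force: [-1.1, -12.9, 3.7]
grip_width: 0.155
gripper_force: 20.0
```

Call:
arm_command:
  motion:
    - [[0,0.4,0,0,0,0,1],[0,0.7,0,0,0,0,1],[0,0.7,0,0,0,0,1],[0,0.7,0,0,0,0,1]]

```text
time_s: 19.68
tcp_pos: [535.3, 48.8, 63.0]
ee_rot: [[-0.997, 0.071, 0.001], [0.071, 0.997, -0.004], [-0.001, -0.004, -1.0]]
force: [-1.6, -15.0, 4.3]
grip_width: 0.155
gripper_force: 20.0
```

Call:
arm_command:
  motion:
    - [[0,-0.7,0,0,0,0,1],[0,-1.4,0,0,0,0,1],[0,-1.4,0,0,0,0,1]]

```text
time_s: 20.05
tcp_pos: [535.3, 48.8, 62.9]
ee_rot: [[-0.997, 0.071, 0.001], [0.071, 0.997, -0.002], [-0.001, -0.002, -1.0]]
force: [0.5, -7.2, 3.3]
grip_width: 0.159
gripper_force: 20.0
```

Call:
arm_command:
  motion:
    - [[0,-0.5,0,0,0,0,1],[0,-0.9,0,0,0,0,1],[0,-0.9,0,0,0,0,1]]

```text
time_s: 20.42
tcp_pos: [535.2, 48.6, 62.9]
ee_rot: [[-0.997, 0.071, 0.002], [0.071, 0.997, -0.001], [-0.002, -0.001, -1.0]]
force: [2.4, -5.4, 3.6]
grip_width: 0.155
gripper_force: 20.0
```

Call:
arm_command:
  motion:
    - [[0,0,0,0,0,0,0.2],[0,0,0,0,0,0,0.2],[0,0,0,0,0,0,0.2],[0,0,0,0,0,0,0.2]]

```text
time_s: 20.92
tcp_pos: [534.5, 49.2, 62.5]
ee_rot: [[-0.997, 0.071, -0.0], [0.071, 0.997, 0.0], [0.0, 0.0, -1.0]]
force: [0.7, -0.1, 0.1]
grip_width: 0.399
gripper_force: 0.0
```

Call:
arm_command:
  motion:
    - [[0,0,-15,0,0,0,0.2],[0,0,-45,0,0,0,0.2],[0,0,-80,0,0,0,0.2],[0,0,-120,0,0,0,0.2],[0,0,-160,0,0,0,0.2],[0,0,-183,0,0,0,0.3],[0,0,-183,0,0,0,0.3]]

```text
time_s: 21.8
tcp_pos: [535.1, 49.0, 247.8]
ee_rot: [[-0.997, 0.071, 0.004], [0.071, 0.997, -0.001], [-0.004, -0.0, -1.0]]
force: [0.1, -0.3, -0.5]
grip_width: 0.348
gripper_force: 0.0
```

Call:
arm_command:
  motion:
    - [[-10,0,0,0,0,9,0.3],[-25,0,0,0,0,18,0.3],[-40,0,0,0,0,27,0.3],[-55,0,0,0,0,36,0.3],[-70,0,0,0,0,45,0.3],[-85,0,0,0,0,54,0.3],[-100,0,0,0,0,63,0.3],[-110,-1.5,0,0,0,72,0.3],[-114,-1.5,0,0,0,81,0.3],[-114,-1.5,0,0,0,90,0.3]]

```text
time_s: 23.05
tcp_pos: [648.0, 39.4, 244.1]
ee_rot: [[0.076, 0.997, -0.002], [0.997, -0.076, 0.0], [0.0, -0.002, -1.0]]
force: [0.4, -0.2, -0.3]
grip_width: 0.352
gripper_force: 0.0
```

Run:
```python
from cell import ctrl
import cv2,numpy as np
s=ctrl.state();print(np.round(s["tcp_pos"],1),np.round(s["ee_rot"],3).tolist())
f=ctrl.grab_frame("wrist");np.savez("pics/w5.npz",p=s["tcp_pos"],R=s["ee_rot"],**f)
a=cv2.resize(f["img"][:,:,::-1],(400,300),interpolation=cv2.INTER_AREA)
g=ctrl.grab_frame("scene")["img"][80:260,180:380,::-1]
cv2.imwrite("pics/s5.png",np.hstack([a,cv2.resize(g,(400,300),interpolation=cv2.INTER_CUBIC)]))
```

```text
[648.   39.4 244.1] [[0.076, 0.997, -0.002], [0.997, -0.076, 0.0], [0.0, -0.002, -1.0]]
```

View pics/s5.png

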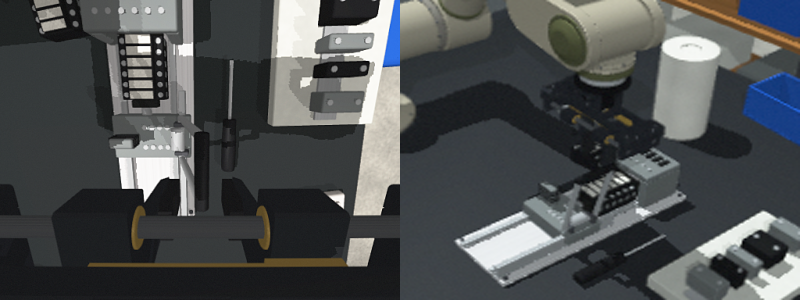

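The wrist view shows the module in the mouth with the nose against it. The bar at (202,170) is centred between the fingers.

Call:
arm_command:
  motion:
    - [[0,0,10,0,0,0,0.3],[0,0,20,0,0,0,0.3],[0,0,30,0,0,0,0.3],[0,0,42,0,0,0,0.3],[0,0,54,0,0,0,0.3],[0,0,64,0,0,0,0.3],[0,0,64,0,0,0,0.3]]

```text
time_s: 24.02
tcp_pos: [647.9, 39.5, 180.7]
ee_rot: [[0.071, 0.997, -0.001], [0.997, -0.071, 0.0], [0.0, -0.001, -1.0]]
force: [0.2, -0.0, -0.0]
grip_width: 0.352
gripper_force: 0.0
```

Call:
arm_command:
  motion:
    - [[0,0,0,0,0,0,1],[0,0,0,0,0,0,1],[0,0,0,0,0,0,1],[0,0,0,0,0,0,1]]
  newtons: 10

```text
time_s: 24.52
tcp_pos: [648.5, 39.4, 182.1]
ee_rot: [[0.071, 0.997, 0.001], [0.997, -0.071, -0.0], [-0.0, 0.001, -1.0]]
force: [-0.8, 0.3, 2.7]
grip_width: 0.131
gripper_force: 9.7
```

Call:
arm_command:
  motion:
    - [[0,-7,-1.2,0,0,0,1],[0,-15.5,-2.5,0,0,0,1],[0,-31,-3.2,0,0,0,1],[0,-47,-2.4,0,0,0,1],[0,-62.5,0,0,0,0,1],[0,-77.5,4,0,0,0,1],[0,-90,8.7,0,0,0,1],[0,-97,12,0,0,0,1],[0,-97,12,0,0,0,1]]

```text
time_s: 25.65
tcp_pos: [550.7, 46.5, 169.2]
ee_rot: [[0.071, 0.997, -0.002], [0.997, -0.071, 0.0], [0.0, -0.002, -1.0]]
force: [0.2, 1.2, -2.9]
grip_width: 0.133
gripper_force: 10.1
```

Call:
arm_command:
  motion:
    - [[0,-7,3.7,0,0,0,1],[0,-13.7,7.7,0,0,0,1],[0,-20,12,0,0,0,1],[0,-26.5,16.7,0,0,0,1],[0,-32.5,21.7,0,0,0,1],[0,-38.4,27,0,0,0,1],[0,-43.8,32.5,0,0,0,1],[0,-49,38.5,0,0,0,1],[0,-54,45,0,0,0,1],[0,-58,52,0,0,0,1]]

```text
time_s: 26.9
tcp_pos: [492.8, 50.5, 117.2]
ee_rot: [[0.071, 0.997, -0.002], [0.997, -0.071, 0.0], [-0.0, -0.002, -1.0]]
force: [-1.5, 1.8, 1.7]
grip_width: 0.122
gripper_force: 9.8
```

Call:
arm_command:
  motion:
    - [[0,-2.7,4.2,0,0,0,1],[0,-5.3,8.4,0,0,0,1],[0,-10.2,17.6,0,0,0,1],[0,-14.5,27.2,0,0,0,1],[0,-18.1,37,0,0,0,1],[0,-20.9,47.1,0,0,0,1],[0,-23.1,57.4,0,0,0,1],[0,-23.9,62.5,0,0,0,1],[0,-23.9,62.5,0,0,0,1]]

```text
time_s: 28.02
tcp_pos: [469.3, 52.2, 54.6]
ee_rot: [[0.071, 0.997, -0.002], [0.997, -0.071, 0.0], [0.0, -0.002, -1.0]]
force: [-4.1, 2.9, 0.4]
grip_width: 0.121
gripper_force: 10.0
```

Call:
arm_command:
  motion:
    - [[0,0,0,0,0,0,0.4],[0,0,0,0,0,0,0.4],[0,0,0,0,0,0,0.4],[0,0,-20,0,0,0,0.4],[0,0,-40,0,0,0,0.4],[0,0,-56,0,0,0,0.4],[0,0,-56,0,0,0,1],[0,0,-56,0,0,0,1],[0,0,-56,0,0,0,1],[0,0,-56,0,0,0,1]]

```text
time_s: 29.28
tcp_pos: [469.6, 52.1, 110.7]
ee_rot: [[0.071, 0.997, -0.001], [0.997, -0.071, 0.0], [0.0, -0.001, -1.0]]
force: [0.0, -0.6, -0.4]
grip_width: 0.007
gripper_force: 0.0
```

Call:
arm_command:
  motion:
    - [[0,0,4,0,0,0,1],[0,0,8,0,0,0,1],[0,0,12,0,0,0,1],[0,0,16,0,0,0,1],[0,0,20,0,0,0,1],[0,0,24,0,0,0,1],[0,0,26,0,0,0,1],[0,0,26,0,0,0,1]]

```text
time_s: 30.28
tcp_pos: [469.9, 52.1, 85.0]
ee_rot: [[0.071, 0.997, 0.0], [0.997, -0.071, -0.0], [0.0, 0.0, -1.0]]
force: [0.5, -0.7, 0.2]
grip_width: 0.005
gripper_force: 0.0
```

Call:
arm_command:
  motion:
    - [[0,0,2,0,0,0,1],[0,0,4,0,0,0,1],[0,0,6,0,0,0,1],[0,0,8,0,0,0,1],[0,0,8,0,0,0,1]]

```text
time_s: 30.9
tcp_pos: [470.0, 52.1, 76.9]
ee_rot: [[0.071, 0.997, 0.0], [0.997, -0.071, -0.0], [-0.0, 0.0, -1.0]]
force: [-0.2, -0.2, -0.1]
grip_width: 0.009
gripper_force: 0.0
```

Call:
arm_command:
  motion:
    - [[0,0,2,0,0,0,1],[0,0,4,0,0,0,1],[0,0,6,0,0,0,1],[0,0,6,0,0,0,1]]

```text
time_s: 31.4
tcp_pos: [469.9, 52.1, 70.9]
ee_rot: [[0.071, 0.997, 0.0], [0.997, -0.071, -0.0], [0.0, 0.0, -1.0]]
force: [0.6, -0.1, 0.3]
grip_width: 0.005
gripper_force: 0.0
```

Call:
arm_command:
  motion:
    - [[0,0,1,0,0,0,1],[0,0,2,0,0,0,1],[0,0,3,0,0,0,1],[0,0,3,0,0,0,1]]

```text
time_s: 31.9
tcp_pos: [469.8, 52.1, 68.0]
ee_rot: [[0.071, 0.997, 0.0], [0.997, -0.071, -0.0], [-0.0, 0.0, -1.0]]
force: [0.1, 0.7, 1.0]
grip_width: 0.004
gripper_force: 0.4
```

Call:
arm_command:
  motion:
    - [[0,0,1,0,0,0,1],[0,0,2,0,0,0,1],[0,0,2,0,0,0,1]]

```text
time_s: 32.28
tcp_pos: [469.8, 52.1, 66.9]
ee_rot: [[0.071, 0.997, 0.0], [0.997, -0.071, -0.0], [-0.0, 0.0, -1.0]]
force: [-5.9, 0.1, 13.1]
grip_width: 0.01
gripper_force: 6.6
```

Call:
arm_command:
  motion:
    - [[0,0,1,0,0,0,1],[0,0,1.5,0,0,0,1],[0,0,1.5,0,0,0,1]]

```text
time_s: 32.65
tcp_pos: [469.9, 52.1, 66.4]
ee_rot: [[0.071, 0.997, 0.001], [0.997, -0.071, -0.0], [-0.0, 0.001, -1.0]]
force: [-10.7, 0.1, 26.6]
grip_width: 0.003
gripper_force: 13.2
```

The bar is hard against its stop with its top at z ≈ 67, which is the fully shut height. I'll retreat and check.

Call:
arm_command:
  motion:
    - [[0,0,-10,0,0,0,1],[0,0,-40,0,0,0,1],[0,-20,-80,0,0,0,1],[0,-60,-130,0,0,0,1],[0,-100,-170,0,0,0,1],[0,-120,-170,0,0,0,1],[0,-120,-170,0,0,0,1],[0,-120,-170,0,0,0,1]]

```text
time_s: 33.65
tcp_pos: [350.7, 60.6, 234.3]
ee_rot: [[0.071, 0.997, -0.0], [0.997, -0.071, 0.0], [0.0, -0.0, -1.0]]
force: [-0.7, -0.5, 0.0]
grip_width: 0.008
gripper_force: 0.0
```

Run:
```python
from cell import ctrl
import cv2,numpy as np
s=ctrl.state();print(s["time_s"],s["tcp_pos"],s["force"])
w=ctrl.grab_frame("scene")["img"][150:250,210:320,::-1]
t=ctrl.grab_frame("wrist")["img"][0:300,150:450,::-1]
cv2.imwrite("pics/f.png",np.hstack([cv2.resize(x,(400,400),interpolation=cv2.INTER_CUBIC) for x in(w,t)]))
```

```text
33.65 [350.67491908  60.55568855 234.32790686] [-0.73956761 -0.47656421  0.00199984]
```

View pics/f.png

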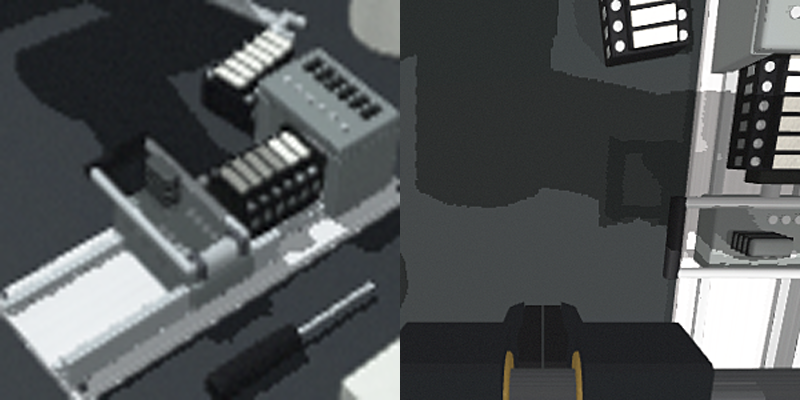

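The lever lies level and shut, the module sits in the mouth with the nose against it, and the spare module and screwdriver are in place. I'm handing the job in.

```bash
python3 -c "
from cell import ctrl
print(ctrl.job_done())"
```

```text
the job is handed in; nothing more can be done
None
```

The job is handed in: the module is pushed onto the hidden stop with about 9 N and clamped, the lever is fully shut, and nothing around the jig looked moved in the last pictures; the hand-in call returned no verdict.

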